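# Demagnetise a cold chisel

## Robot

A 6-joint arm with a two-finger parallel gripper is mounted at the origin on the work surface. World frame = base frame: x ahead of the robot, y to its left, z up, the work surface at z = 0. Lengths are in mm, angles in rad, forces in N, time in s.
With the tool pointing down it reaches from about 400 to 925 mm from the base axis. Payload 12.5 kg.
Tool frame: the origin (TCP) lies at the very end of the fingers, on their centre line; the grasp point (between the pads) lies 19 mm behind it; y points along the fingers, z is the direction in which the jaws open and shut, and the axes are right-handed (so a half turn about y gives the same grasp; the last joint's range is limited). The gripper opens to 95 mm and grips with 3 to 60 N. Pads are 20 mm wide; open, the fingers measure 119 mm over their backs; the gripper's body (75 mm by 180 mm) begins 59 mm behind the grasp point.
Start: joints at [1.1, 0.491, 1.559, -0, 1.092, -0.106], TCP at [222.961, 583.897, 214.661] pointing down, gripper open.
Joint ranges: [-3.1, 3.1], [-0.84, 2.19], [0.05, 2.79], [-1.13, 4.28], [0.06, 2.93], [-2.69, 2.69]. Speed limits (rad/s): [2.22, 2.22, 2.79, 3.14, 3.14, 3.14].

## Interface

Orientations are given as [roll, pitch, yaw] about the fixed x, y, z axes, in that order (R = Rz(yaw) Ry(pitch) Rx(roll)).
In Python, from cell import env, optics gives the robot as it stands.
- The arm moves only by the tool drive_tool, never from a script. Its argument "steps" is a list of rows, each an object with "slide": the shift along the tool's x, y, z in m, a list of three; "dr": the turn, a rotation vector about the tool's x, y, z in rad, a list of three; "fingers": the finger opening in m, from 0 to 0.0951. A call has 1 to 5 rows; each row is the pose to reach, as a shift and turn from the pose commanded when the call began, along the tool's axes at that moment; what a row does not reach only later rows make up. A row lasts 1/12 s, in which the tool goes at most 41.7 mm and 7.16 degrees, less where a joint would pass 70% of its speed; a pose out of reach is approached as far as the arm can. A call with a gripper value outside its range is refused whole. The fingers move at their own pace and stop on an object; the grip force is fixed at half the most. Time passes only in rows, so rows that repeat a pose let the fingers close. It gives the time, the measured TCP pose, the force and the opening at its end, in the units of the state.
- env.state(): the state, without advancing time (a new reading comes with each control period).
- optics.read_camera(name): name is "side" or "top" or "wrist"; returns the picture (400x640x3 uint8, red, green, blue); there is no depth.
- optics.camera_model(name): a dict with "mtx" (3x3 intrinsics, pixels), "distortion" ([k1, k2, p1, p2, k3] as OpenCV has them; the pictures are not rectified), "R" (3x3) and "t" (3): a world point X has camera coordinates R X + t. Camera axes: x right, y down, z forward; pixel columns grow to the right and rows downward; lengths in mm; the calibration is good to about 2 mm. A picture is of the moment at which its call begins: read the wrist's pose just before it. camera_model takes no time and is no camera call; for the wrist camera it gives the pose at the moment of the call.
- env.job_done(): hands the job in, once; it reports no verdict.
The state is a dict: "t": time; "joints": joint angles; "qvel": joint speeds; "tau": joint torques, N m; "eef_pos": TCP position; "tcp_rot": TCP orientation; "ft_force": force on the tool from outside, world axes, zero at the start; "moment": the same for the moment, N m; "opening": opening from 0.0 (shut) to 1.0 (fully open).
Only numpy, scipy, OpenCV 4.12 (cv2) and the standard library are available. Lean on these libraries where they do the work, as an engineer would, in place of code of your own. Each camera call takes 0.05 s, during which the arm holds its last target.

## Task

Lay the cold chisel with the orange sleeve gently on the black pad of the green demagnetiser so that all of it lies flat within the pad, and let go of it. Then hold the demagnetiser's red button fully down for about three and a half seconds (at least 2.5, never more than 5) and release it, leaving the chisel on the pad. Leave the other tools on the bench where they are.

Things in the scene. Friction and masses are not known exactly. Their poses are not given: they have to be found in the camera images.
- chisel: Cold chisel, a loose steel bar tool 140 mm long, 0.17 to 0.34 kg, lying flat. In its middle a square orange plastic sleeve 64 mm long, 18 mm wide and 18 mm high (grip it there); the steel shank behind is 14 mm square, the blade ahead 18 mm wide. Origin: centre of its underside, under the middle of the sleeve and of the length; x along the chisel towards the blade, z up.
- chisel_edge (a point): Point in the middle of the chisel's cutting edge, 70 mm along x from the chisel's origin and 9 mm above the underside.
- chisel_head (a point): Point in the middle of the chisel's struck end, 70 mm along -x from the chisel's origin and 9 mm above the underside.
- station: Demagnetiser: a green metal box fixed to the bench, 170 mm (x) by 330 mm (y), its top 45 mm above the bench. The black pad covers the +y part of the top, the red button and the meter stand at the -y end. Origin: centre of the underside on the bench, z up.
- pad (a point): Centre of the top face of the black pad, 48 mm above the bench. The pad is a flat plate 140 mm along this frame's x and 210 mm along its y, raised 3 mm over the box top, z up; it is 45 mm along +y from the station's origin. The chisel fits well when laid along y.
- jog_top (a point): Centre of the top of the red round push button (36 mm diameter, 22 mm above the box top, in a flat black collar of 52 mm diameter and 12 mm height); it moves with the button. In the station's frame the button stands at x -36 mm, y -115 mm.
- jog (a joint): Red button: 0 up, 0.006 m fully down. It is pressed straight down against a spring (about 1.5 N to start, 5 to 6 N fully down, then a firm stop) and springs back when let go. It counts as pressed beyond 0.0045 m and as released below 0.001 m.
- meter (a joint): Needle of the round meter (66 mm diameter, flat on the box top, at x +38 mm, y -115 mm in the station's frame; the needle turns clockwise from above): 0 at rest, in rad. While the button is fully down it creeps up: about 0.48 after 2.5 s, 0.61 after 3.5 s, 0.77 after 5 s; with the button up it sinks back as slowly. Amber marks, then green from 0.46 to 0.77, then red. Do not touch it.
- punch: Dark steel drift punch, 135 mm long, 14 mm square with a round taper, lying near the chisel; no sleeve. Not to be moved. Origin: centre of its underside.
- hammer: Hammer with wooden handle, 260 mm long. Not to be moved. Origin: centre of its underside.
- wire_brush: Wire brush, 230 mm long, wooden back, brass bristle block. Not to be moved. Origin: centre of its underside.
- tin: Blue round tin, 72 mm diameter, 70 mm high. Not to be moved. Origin: centre of its underside.
- wrench: Wrench, 180 mm long. Not to be moved. Origin: centre of its underside.
- bar: Flat dark steel bar, 200 x 32 x 6 mm. Not to be moved. Origin: centre of its underside.
Not all that is in view belongs to the job. What is shaped like the chisel but yellow is not meant.

How it is judged:
By the outcome, as a careful person would: the job done as asked, in the order asked, and still so for the second after the job is handed in, with the robot touching nothing.
It also fails if it takes over 54 s, if anything falls off the work surface, if the arm or the gripper's body presses on something with over 40 N, if the wrist force passes 120 N, or if a joint passes its speed limit or range.

## Working session

There is one attempt and no reset: what is moved stays moved. The work goes in short steps, Python scripts to look and compute and a tool call to move; the robot and the scene stay as the last step left them, time stands still between calls to the robot, and variables do not carry over. Pictures are saved under pics/ and viewed, and the job is handed in when it is done.

Besides the shell and the picture viewer there is one more tool, called by a JSON object that holds its "op" and its "data", one argument or row to a line. drive_tool: Moves the arm, as the interface text tells. Its arguments: {"type":"object","properties":{"steps":{"type":"array","items":{"type":"object","properties":{"slide":{"type":"array","items":{"type":"number"}},"dr":{"type":"array","items":{"type":"number"}},"fingers":{"type":"number"}}}}},"required":["steps"]}

```bash
ls; mkdir -p pics
python3 - <<'E'
from cell import env, optics
import cv2
print(env.state())
for n in ("top","side","wrist"):
    m=optics.camera_model(n); print(n,m)
    cv2.imwrite(f"pics/{n}0.png",optics.read_camera(n)[:,:,::-1])
E
```

```text
pics
{'t': 0.0, 'joints': array([ 1.10039262e+00,  4.91568261e-01,  1.55947361e+00,  2.39594862e-05,
        1.09170458e+00, -1.05575954e-01]), 'qvel': array([-7.90083104e-04, -2.02114504e-03, -2.70627882e-03, -7.13549742e-04,
        4.02600605e-04, -3.77590824e-05]), 'tau': array([-3.12435359e-04, -6.12643862e+01, -2.58193284e+01,  6.92458847e-02,
        4.81207995e-02, -6.77291882e-05]), 'eef_pos': array([222.83512131, 583.65136094, 214.04802825]), 'tcp_rot': array([-1.57194145e+00,  1.42717188e-04, -3.64838891e-01]), 'ft_force': array([ 0.18642998, -0.48245466,  0.0405988 ]), 'moment': array([ 0.03083378, -0.00349072,  0.00562908]), 'opening': 0.9986981585393885}
top {'mtx': array([[369.30532433,   0.        , 318.89603348],
       [  0.        , 369.30532433, 200.05230892],
       [  0.        ,   0.        ,   1.        ]]), 'distortion': array([0.01468461, 0.        , 0.        , 0.        , 0.        ]), 'R': array([[-0.01670066, -0.99977323,  0.01321247],
       [-0.99371215,  0.01513332, -0.1109376 ],
       [ 0.11071249, -0.01498212, -0.99373954]]), 't': array([ -20.92508
[... 269 characters left out ...]
       ,  0.        ]), 'R': array([[ 0.95304418, -0.30247744,  0.01463518],
       [-0.16315958, -0.55359521, -0.81664637],
       [ 0.25511907,  0.7759122 , -0.57695278]]), 't': array([-503.92586349,  134.23742736, 1557.90053635])}
wrist {'mtx': array([[329.39435124,   0.        , 321.11860712],
       [  0.        , 329.39435124, 198.42622   ],
       [  0.        ,   0.        ,   1.        ]]), 'distortion': array([-0.03561197,  0.        ,  0.        ,  0.        ,  0.        ]), 'R': array([[ 0.35679754,  0.93418089, -0.00125961],
       [ 0.90042396, -0.34354472,  0.26685899],
       [ 0.24886184, -0.09634881, -0.96373476]]), 't': array([-625.20637202,  -29.43683526,  392.03681103])}
```

View pics/top0.png

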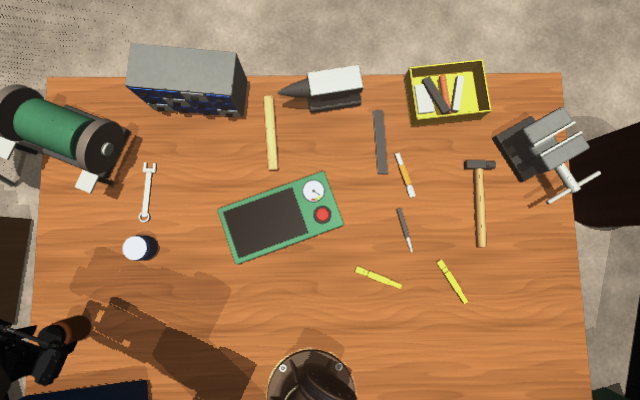

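View pics/side0.png

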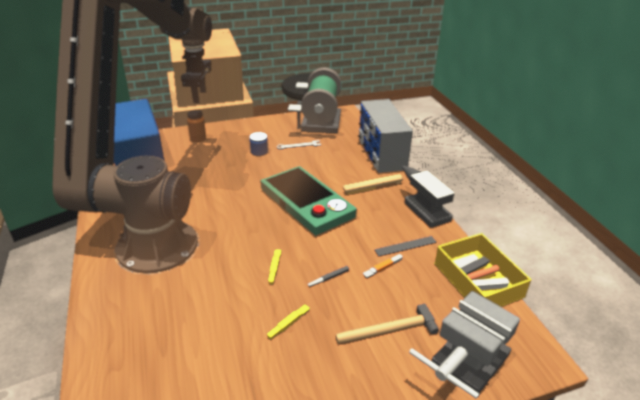

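View pics/wrist0.png

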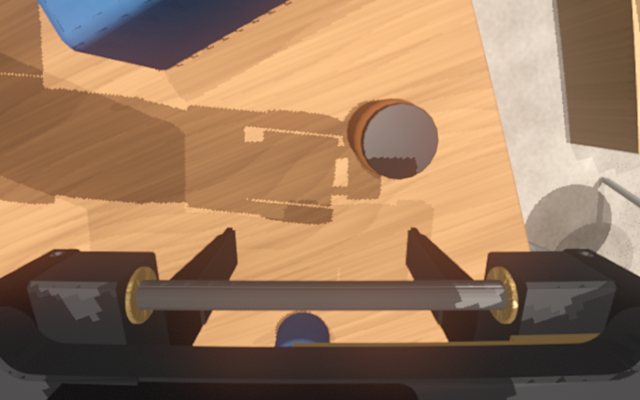

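The top view shows the orange-sleeved candidate at (405,175). Things it could be confused with: the yellow chisels at (378,277) and (452,281), the punch at (404,229), and the orange piece in the yellow bin at (444,90). By its description I choose (405,175), and I'll check it in a close crop.

```bash
cat > h.py <<'E'
import numpy as np, cv2
from cell import env, optics
def ray(m,px,z):
    p=cv2.undistortPoints(np.array(px,float).reshape(-1,1,2),m["mtx"],m["distortion"]).reshape(-1,2)
    R=m["R"];t=m["t"];C=-R.T@t
    out=[]
    for u in p:
        d=R.T@np.array([u[0],u[1],1]); out.append(C+d*(z-C[2])/d[2])
    return np.array(out)
def proj(m,X):
    r,_=cv2.Rodrigues(m["R"]);return cv2.projectPoints(np.array(X,float).reshape(-1,1,3),r,m["t"],m["mtx"],m["distortion"])[0].reshape(-1,2)
def blob(mask,near):
    n,l,s,c=cv2.connectedComponentsWithStats(mask.astype(np.uint8))
    k=[i for i in range(1,n) if s[i,4]>15]
    i=min(k,key=lambda i:np.hypot(*(c[i]-near)))
    return (l==i),c[i],s[i,4]
E
python3 - <<'E'
from h import *
im=cv2.imread("pics/top0.png"); m=optics.camera_model("top")
hsv=cv2.cvtColor(im,cv2.COLOR_BGR2HSV)
for p in [(405,175),(406,180),(399,158),(410,192),(322,214),(225,225),(265,222)]: print(p,hsv[p[1],p[0]])
a=cv2.resize(im[140:205,365:445],None,fx=6,fy=6,interpolation=cv2.INTER_CUBIC)
s=cv2.imread("pics/side0.png"); b=cv2.resize(s[240:290,340:420],None,fx=6,fy=6,interpolation=cv2.INTER_CUBIC)
b=cv2.copyMakeBorder(b,0,a.shape[0]-b.shape[0],0,0,cv2.BORDER_CONSTANT)
cv2.imwrite("pics/crop1.png",cv2.resize(np.hstack([a,b]),None,fx=.8,fy=.8))
# green
g=(abs(hsv[:,:,0].astype(int)-75)<18)&(hsv[:,:,1]>90)&(hsv[:,:,2]>60)
k,c,n=blob(g,(280,215)); print("green",c,n)
cn=max(cv2.findContours(k.astype(np.uint8),0,2)[0],key=cv2.contourArea)
r=cv2.minAreaRect(cn); box=cv2.boxPoints(r); print(r,box.tolist()); print(ray(m,box,45).round(1))
dk=(hsv[:,:,2]<75)
k,c,n=blob(dk,(265,222)); cn=max(cv2.findContours(k.astype(np.uint8),0,2)[0],key=cv2.contourArea)
r=cv2.minAreaRect(cn); box=cv2.boxPoints(r); W=ray(m,box,48);print("pad",n,r,W.round(1),W.mean(0))
rd=((hsv[:,:,0]<8)|(hsv[:,:,0]>172))&(hsv[:,:,1]>170)
k,c,n=blob(rd,(322,214)); print("red",c,n,ray(m,[c],67))
E
```

```text
(405, 175) [ 21 161 230]
(406, 180) [ 22 157 230]
(399, 158) [ 47   8 236]
(410, 192) [ 43   8 236]
(322, 214) [  3 168 226]
(225, 225) [ 68  96 173]
(265, 222) [14 56 68]
green [294.17887394 214.41355257] 2007
((279.8393859863281, 217.05838012695312), (57.24196243286133, 113.62957000732422), 70.01689910888672) [[216.66419982910156, 209.5766143798828], [323.4525451660156, 170.74452209472656], [343.01458740234375, 224.54014587402344], [236.22622680664062, 263.37225341796875]]
[[525.5 264.3  45. ]
 [634.4 -44.2  45. ]
 [476.8 -97.6  45. ]
 [372.1 207.1  45. ]]
pad 3003 ((265.0774230957031, 222.2157745361328), (48.00093078613281, 73.12358856201172), 70.25315856933594) [[518.1 246.7  48. ]
 [586.6  49.5  48. ]
 [455.7   4.3  48. ]
 [389.5 199.5  48. ]] [487.47772945 124.99892542  48.        ]
red [322.34782609 213.52173913] 69 [[507.75667216 -38.26431226  67.        ]]
```

View pics/crop1.png

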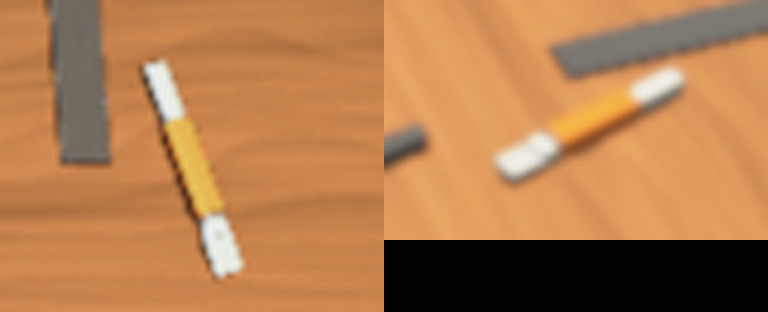

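The crop confirms it: an orange sleeve between two bare steel ends. The wider blade is the lower end, near top pixel (412,195), and the dark bar lies close by to the left.

```bash
cat >> h.py <<'E'
from scipy.spatial.transform import Rotation as Ro
def goto(xyz,yaw,s=None):
    "slide/dr from current measured pose to tool-down pose with tool x at yaw"
    s=s or env.state()
    R0=Ro.from_euler('xyz',s['tcp_rot']); R1=Ro.from_euler('xyz',[-np.pi/2,0,yaw])
    print("slide m",(R0.inv().apply(np.array(xyz)-s['eef_pos'])/1000).round(4),"dr",(R0.inv()*R1).as_rotvec().round(4))
def st():
    s=env.state(); print({k:np.round(s[k],3) for k in('t','eef_pos','tcp_rot','ft_force','opening','joints')})
E
python3 - <<'E'
from h import *
im=cv2.imread("pics/top0.png"); m=optics.camera_model("top")
hsv=cv2.cvtColor(im,cv2.COLOR_BGR2HSV)
w=(hsv[:,:,1]<60)&(hsv[:,:,2]>180); w[:148]=0;w[200:]=0;w[:,:390]=0;w[:,420:]=0
o=(abs(hsv[:,:,0].astype(int)-21)<4)&(hsv[:,:,1]>120)&(hsv[:,:,2]>205)
o[:148]=0;o[200:]=0;o[:,:390]=0;o[:,420:]=0
n,l,s,c=cv2.connectedComponentsWithStats(w.astype(np.uint8));print(s[1:],c[1:])
k,oc,n=blob(o,(405,175));print("orange",oc,n)
e=[c[i] for i in range(1,len(c)) if s[i,4]>10]
print(ray(m,e,16).round(1),ray(m,[oc],18).round(1))
d=ray(m,e,16);d=d[1]-d[0];print("axis",d,np.arctan2(d[1],d[0]))
wm=optics.camera_model("wrist");S=env.state();R0=Ro.from_euler('xyz',S['tcp_rot'])
print("cam in tool",R0.inv().apply(-wm["R"].T@wm["t"]-S['eef_pos']),"fwd",R0.inv().apply(wm["R"][2]))
E
```

```text
[[395 153   8  12  53]
 [407 185   8  13  69]] [[398.79245283 158.20754717]
 [410.55072464 190.82608696]]
orange [405.12 174.22] 100
[[ 675.1 -272.9   16. ]
 [ 575.4 -304.1   16. ]] [[ 625.5 -289.5   18. ]]
axis [-99.70406623 -31.15991034   0.        ] -2.8386859503286193
cam in tool [ -76.19728688 -170.75311815    0.74216802] fwd [ 2.66948603e-01  9.63710719e-01 -3.06124406e-04]
```

Run:
```python
from h import *
goto([625,-290,200],-2.839)
```

```text
slide m [ 0.6874  0.0147 -0.6728] dr [4.0000e-04 2.4742e+00 9.0000e-04]
```

{"op": "drive_tool", "data": {
  "steps": [
    {"slide": [0.687, 0.015, -0.673], "dr": [0, 0, 0], "fingers": 0.045},
    {"slide": [0.687, 0.015, -0.673], "dr": [0, 0, 0], "fingers": 0.045},
    {"slide": [0.687, 0.015, -0.673], "dr": [0, 0, 0], "fingers": 0.045},
    {"slide": [0.687, 0.015, -0.673], "dr": [0, 0, 0], "fingers": 0.045},
    {"slide": [0.687, 0.015, -0.673], "dr": [0, 0, 0], "fingers": 0.045}
  ]
}}

```text
t: 0.57
eef_pos: [310.1, 392.8, 211.2]
tcp_rot: [-1.571, 0.0, -0.364]
ft_force: [0.8, 1.1, -0.9]
opening: 0.706
```

Run:
```python
from h import *
goto([625,-290,200],-2.839)
```

```text
slide m [ 0.5374  0.0113 -0.5259] dr [1.0000e-04 2.4748e+00 1.0000e-04]
```

{"op": "drive_tool", "data": {
  "steps": [
    {"slide": [0.537, 0.011, -0.526], "dr": [0, 2.475, 0], "fingers": 0.045},
    {"slide": [0.537, 0.011, -0.526], "dr": [0, 2.475, 0], "fingers": 0.045},
    {"slide": [0.537, 0.011, -0.526], "dr": [0, 2.475, 0], "fingers": 0.045},
    {"slide": [0.537, 0.011, -0.526], "dr": [0, 2.475, 0], "fingers": 0.045},
    {"slide": [0.537, 0.011, -0.526], "dr": [0, 2.475, 0], "fingers": 0.045}
  ]
}}

```text
t: 0.98
eef_pos: [397.3, 203.5, 208.4]
tcp_rot: [-1.571, 0.0, -0.996]
ft_force: [0.7, 0.9, 1.1]
opening: 0.478
```

Run:
```python
from h import *
st();goto([625,-290,200],-2.839)
```

```text
{'t': np.float64(0.983), 'eef_pos': array([397.286, 203.465, 208.383]), 'tcp_rot': array([-1.571,  0.   , -0.996]), 'ft_force': array([0.686, 0.868, 1.15 ]), 'opening': np.float64(0.478), 'joints': array([ 0.325,  0.246,  1.984,  0.   ,  0.912, -0.25 ])}
slide m [ 0.5379  0.0084 -0.0773] dr [-1.0000e-04  1.8432e+00 -2.0000e-04]
```

{"op": "drive_tool", "data": {
  "steps": [
    {"slide": [0.538, 0.008, -0.077], "dr": [0, 1.843, 0], "fingers": 0.045},
    {"slide": [0.538, 0.008, -0.077], "dr": [0, 1.843, 0], "fingers": 0.045},
    {"slide": [0.538, 0.008, -0.077], "dr": [0, 1.843, 0], "fingers": 0.045},
    {"slide": [0.538, 0.008, -0.077], "dr": [0, 1.843, 0], "fingers": 0.045},
    {"slide": [0.538, 0.008, -0.077], "dr": [0, 1.843, 0], "fingers": 0.045}
  ]
}}

```text
t: 1.4
eef_pos: [485.9, 14.6, 205.3]
tcp_rot: [-1.571, 0.0, -1.621]
ft_force: [1.5, -0.9, 0.1]
opening: 0.472
```

Run:
```python
from h import *
st();goto([625,-290,200],-2.839)
```

```text
{'t': np.float64(1.4), 'eef_pos': array([485.87 ,  14.64 , 205.282]), 'tcp_rot': array([-1.571,  0.   , -1.621]), 'ft_force': array([ 1.492, -0.916,  0.051]), 'opening': np.float64(0.472), 'joints': array([-0.106,  0.306,  1.902,  0.   ,  0.934, -0.056])}
slide m [0.2972 0.0053 0.1543] dr [ 0.0000e+00  1.2178e+00 -2.0000e-04]
```

{"op": "drive_tool", "data": {
  "steps": [
    {"slide": [0.297, 0.005, 0.154], "dr": [0, 1.218, 0], "fingers": 0.045},
    {"slide": [0.297, 0.005, 0.154], "dr": [0, 1.218, 0], "fingers": 0.045},
    {"slide": [0.297, 0.005, 0.154], "dr": [0, 1.218, 0], "fingers": 0.045},
    {"slide": [0.297, 0.005, 0.154], "dr": [0, 1.218, 0], "fingers": 0.045},
    {"slide": [0.297, 0.005, 0.154], "dr": [0, 1.218, 0], "fingers": 0.045}
  ]
}}

```text
t: 1.82
eef_pos: [573.5, -174.3, 201.9]
tcp_rot: [-1.571, 0.0, -2.246]
ft_force: [0.4, 0.6, 0.3]
opening: 0.472
```

Run:
```python
from h import *
st();goto([625,-290,140],-2.839)
```

```text
{'t': np.float64(1.817), 'eef_pos': array([ 573.521, -174.308,  201.937]), 'tcp_rot': array([-1.571,  0.   , -2.246]), 'ft_force': array([0.371, 0.607, 0.317]), 'opening': np.float64(0.472), 'joints': array([-0.405,  0.467,  1.639,  0.   ,  1.036,  0.27 ])}
slide m [0.0581 0.0619 0.1125] dr [4.000e-04 5.926e-01 0.000e+00]
```

{"op": "drive_tool", "data": {
  "steps": [
    {"slide": [0.058, 0.062, 0.1125], "dr": [0, 0.593, 0], "fingers": 0.045},
    {"slide": [0.058, 0.062, 0.1125], "dr": [0, 0.593, 0], "fingers": 0.045},
    {"slide": [0.058, 0.062, 0.1125], "dr": [0, 0.593, 0], "fingers": 0.045},
    {"slide": [0.058, 0.062, 0.1125], "dr": [0, 0.593, 0], "fingers": 0.045},
    {"slide": [0.058, 0.062, 0.1125], "dr": [0, 0.593, 0], "fingers": 0.045}
  ]
}}

```text
t: 2.23
eef_pos: [625.2, -290.4, 136.7]
tcp_rot: [-1.573, -0.002, -2.842]
ft_force: [0.2, -0.1, 0.5]
opening: 0.469
```

```bash
cat > look.py <<'E'
import sys
from h import *
st();m=optics.camera_model("wrist");im=optics.read_camera("wrist")
import pickle;pickle.dump(m,open("m_"+sys.argv[1]+".pkl","wb"))
cv2.imwrite(f"pics/{sys.argv[1]}.png",im[:,:,::-1]); st()
E
python3 look.py w1
```

```text
{'t': np.float64(2.233), 'eef_pos': array([ 625.222, -290.442,  136.687]), 'tcp_rot': array([-1.573e+00, -2.000e-03, -2.842e+00]), 'ft_force': array([ 0.211, -0.133,  0.518]), 'opening': np.float64(0.469), 'joints': array([-0.531,  0.659,  1.462, -0.   ,  1.023,  0.741])}
{'t': np.float64(2.283), 'eef_pos': array([ 625.039, -289.01 ,  137.823]), 'tcp_rot': array([-1.573e+00, -2.000e-03, -2.846e+00]), 'ft_force': array([0.428, 1.209, 0.34 ]), 'opening': np.float64(0.475), 'joints': array([-0.529,  0.657,  1.464,  0.   ,  1.023,  0.747])}
```

View pics/w1.png

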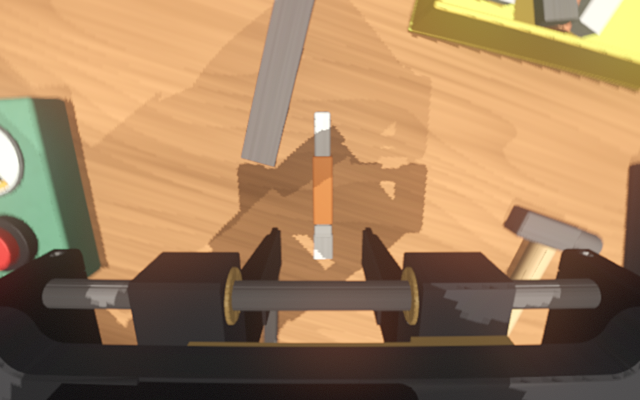

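The wrist view shows the orange sleeve upright at about (323,190). The chisel's ends are at rows 112 and 259, and the bar's nearest corner is near (262,165).

Run:
```python
from h import *
import pickle
im=cv2.imread("pics/w1.png"); m=pickle.load(open("m_w1.pkl","rb"))
hsv=cv2.cvtColor(im,cv2.COLOR_BGR2HSV)
print(hsv[190,323],hsv[190,290],hsv[165,323],hsv[210,345])
o=(hsv[:,:,0]<14)&(hsv[:,:,1]>170);o[:140]=0;o[240:]=0;o[:,:300]=0;o[:,345:]=0
k,c,n=blob(o,(323,190))
cn=max(cv2.findContours(k.astype(np.uint8),0,2)[0],key=cv2.contourArea);r=cv2.minAreaRect(cn);b=cv2.boxPoints(r);print(c,n,r)
W=ray(m,b,18);print(W.round(1),W.mean(0))
e=ray(m,[(322,112),(323.5,259)],9);print(e.round(1),e.mean(0)); d=e[1]-e[0];print(np.hypot(*d[:2]),np.arctan2(d[1],d[0]))
m2=optics.camera_model("wrist")
print("bar",ray(m,[(243,160),(274,165)],6).round(1)); print("drift",ray(m2,[c],18)-ray(m,[c],18))
a=cv2.resize(im[95:275,260:390],None,fx=3,fy=3);cv2.imwrite("pics/c2.png",a)
```

```text
[ 14 158 236] [ 13 138 139] [ 13 160 203] [ 14 133 173]Traceback (most recent call last):
  File "<stdin>", line 7, in <module>
  File "h.py", line 15, in blob
    i=min(k,key=lambda i:np.hypot(*(c[i]-near)))
ValueError: min() iterable argument is empty
```

Run:
```python
from h import *
import pickle
im=cv2.imread("pics/w1.png"); m=pickle.load(open("m_w1.pkl","rb"))
hsv=cv2.cvtColor(im,cv2.COLOR_BGR2HSV)
o=(hsv[:,:,1]>148);o[:140]=0;o[240:]=0;o[:,:308]=0;o[:,338:]=0
o=cv2.morphologyEx(o.astype(np.uint8),cv2.MORPH_OPEN,np.ones((5,5)))
k,c,n=blob(o,(323,190))
cn=max(cv2.findContours(k.astype(np.uint8),0,2)[0],key=cv2.contourArea);r=cv2.minAreaRect(cn);b=cv2.boxPoints(r);print(c,n,r)
W=ray(m,b,18);print(W.round(1),W.mean(0))
e=ray(m,[(322,112),(323.5,259)],12);print(e.round(1),e.mean(0)); d=e[1]-e[0];print(np.hypot(*d[:2]),np.arctan2(d[1],d[0]))
m2=optics.camera_model("wrist")
print("bar",ray(m,[(243,160),(274,165)],6).round(1)); print("drift",ray(m2,[c],18)-ray(m,[c],18))
cv2.polylines(im,[b.astype(int)],True,(0,255,0),1)
a=cv2.resize(im[95:275,260:390],None,fx=3,fy=3);cv2.imwrite("pics/c2.png",a)
```

```text
[322.45248869 189.36877828] 1326 ((322.0, 189.5), (65.0, 20.0), 90.0)
[[ 653.1 -271.9   18. ]
 [ 658.3 -288.7   18. ]
 [ 600.5 -307.2   18. ]
 [ 595.  -289.4   18. ]] [ 626.75608952 -289.29160756   18.        ]
[[ 692.4 -269.    12. ]
 [ 559.3 -311.7   12. ]] [ 625.88962056 -290.33644733   12.        ]
139.78017006201003 -2.8309921103202877
bar [[ 630.  -212.     6. ]
 [ 633.9 -240.6    6. ]]
drift [[-0.3710458   1.33955194  0.        ]]
```

View pics/c2.png

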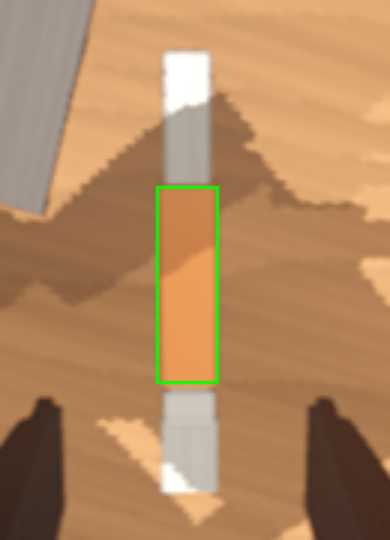

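Run:
```python
from h import *
st();goto([625.8,-290,30],-2.831)
```

```text
{'t': np.float64(2.283), 'eef_pos': array([ 625.039, -289.01 ,  137.823]), 'tcp_rot': array([-1.573e+00, -2.000e-03, -2.846e+00]), 'ft_force': array([0.428, 1.209, 0.34 ]), 'opening': np.float64(0.475), 'joints': array([-0.529,  0.657,  1.464,  0.   ,  1.023,  0.747])}
slide m [-0.0006  0.1078  0.0014] dr [ 0.0021 -0.0154  0.0019]
```

{"op": "drive_tool", "data": {
  "steps": [
    {"slide": [-0.0008, 0.036, 0], "dr": [0, -0.008, 0], "fingers": 0.045},
    {"slide": [-0.0008, 0.072, 0], "dr": [0, -0.008, 0], "fingers": 0.045},
    {"slide": [-0.0008, 0.108, 0], "dr": [0, -0.008, 0], "fingers": 0.045},
    {"slide": [-0.0008, 0.108, 0], "dr": [0, -0.008, 0], "fingers": 0.045},
    {"slide": [-0.0008, 0.108, 0], "dr": [0, -0.008, 0], "fingers": 0.045}
  ]
}}

```text
t: 2.7
eef_pos: [625.7, -286.5, 31.4]
tcp_rot: [-1.573, -0.002, -2.823]
ft_force: [0.4, -0.3, 1.2]
opening: 0.472
```

```bash
python3 look.py w2;python3 - <<'E'
from h import *
goto([625.8,-290,5],-2.831)
E
```

```text
{'t': np.float64(2.7), 'eef_pos': array([ 625.654, -286.511,   31.37 ]), 'tcp_rot': array([-1.573e+00, -2.000e-03, -2.823e+00]), 'ft_force': array([ 0.418, -0.287,  1.185]), 'opening': np.float64(0.472), 'joints': array([-0.525,  0.781,  1.535,  0.   ,  0.829,  0.727])}
{'t': np.float64(2.75), 'eef_pos': array([ 626.723, -287.163,   33.38 ]), 'tcp_rot': array([-1.57 ,  0.   , -2.823]), 'ft_force': array([0.152, 0.3  , 0.169]), 'opening': np.float64(0.474), 'joints': array([-0.525,  0.778,  1.534,  0.   ,  0.829,  0.727])}
slide m [0.0018 0.0284 0.0024] dr [-0.0003  0.0077 -0.0005]
```

View pics/w2.png

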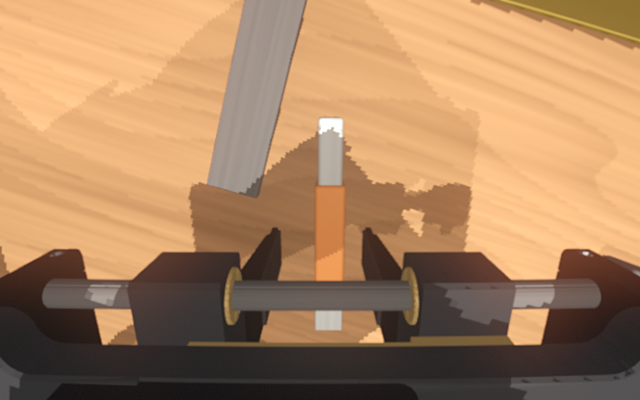

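The fingers straddle the sleeve. The fingers' mid-column is 321 and the sleeve is at column 330, which agrees with the computed 2.4 mm shift.

{"op": "drive_tool", "data": {
  "steps": [
    {"slide": [0.002, 0, 0.0025], "dr": [0, 0.008, 0], "fingers": 0.045},
    {"slide": [0.002, 0.014, 0.0025], "dr": [0, 0.008, 0], "fingers": 0.045},
    {"slide": [0.002, 0.028, 0.0025], "dr": [0, 0.008, 0], "fingers": 0.045},
    {"slide": [0.002, 0.028, 0.0025], "dr": [0, 0.008, 0], "fingers": 0.045},
    {"slide": [0.002, 0.028, 0.0025], "dr": [0, 0.008, 0], "fingers": 0.045}
  ]
}}

```text
t: 3.17
eef_pos: [624.6, -289.9, 3.2]
tcp_rot: [-1.572, -0.001, -2.833]
ft_force: [0.7, -0.1, -0.1]
opening: 0.474
```

```bash
python3 look.py w3
```

```text
{'t': np.float64(3.167), 'eef_pos': array([ 624.599, -289.923,    3.179]), 'tcp_rot': array([-1.572e+00, -1.000e-03, -2.833e+00]), 'ft_force': array([ 0.65 , -0.079, -0.067]), 'opening': np.float64(0.474), 'joints': array([-0.53 ,  0.818,  1.546,  0.   ,  0.78 ,  0.731])}
{'t': np.float64(3.217), 'eef_pos': array([ 624.951, -290.098,    3.789]), 'tcp_rot': array([-1.571, -0.   , -2.833]), 'ft_force': array([0.276, 0.518, 1.371]), 'opening': np.float64(0.474), 'joints': array([-0.53 ,  0.817,  1.545,  0.   ,  0.78 ,  0.731])}
```

View pics/w3.png

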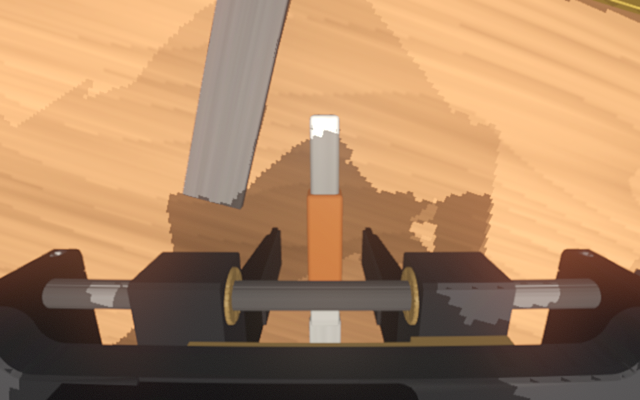

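The sleeve is centred between the fingers at column 323. Next I close the fingers.

{"op": "drive_tool", "data": {
  "steps": [
    {"slide": [0, 0, 0], "dr": [0, 0, 0], "fingers": 0.01},
    {"slide": [0, 0, 0], "dr": [0, 0, 0], "fingers": 0.01},
    {"slide": [0, 0, 0], "dr": [0, 0, 0], "fingers": 0.01},
    {"slide": [0, 0, 0], "dr": [0, 0, 0], "fingers": 0.01},
    {"slide": [0, 0, 0], "dr": [0, 0, 0], "fingers": 0.01}
  ]
}}

```text
t: 3.63
eef_pos: [625.2, -290.3, 4.4]
tcp_rot: [-1.57, 0.0, -2.833]
ft_force: [0.5, -0.1, 1.1]
opening: 0.187
```

{"op": "drive_tool", "data": {
  "steps": [
    {"slide": [0, 0, 0], "dr": [0, 0, 0], "fingers": 0.01},
    {"slide": [0, 0, 0], "dr": [0, 0, 0], "fingers": 0.01},
    {"slide": [0, 0, 0], "dr": [0, 0, 0], "fingers": 0.01}
  ]
}}

```text
t: 3.88
eef_pos: [625.2, -290.3, 4.4]
tcp_rot: [-1.57, 0.0, -2.833]
ft_force: [-0.2, -0.1, 3.2]
opening: 0.188
```

{"op": "drive_tool", "data": {
  "steps": [
    {"slide": [0, -0.02, 0], "dr": [0, 0, 0], "fingers": 0.01},
    {"slide": [0, -0.05, 0], "dr": [0, 0, 0], "fingers": 0.01},
    {"slide": [0, -0.09, 0], "dr": [0, 0, 0], "fingers": 0.01},
    {"slide": [0, -0.125, 0], "dr": [0, 0, 0], "fingers": 0.01},
    {"slide": [0, -0.125, 0], "dr": [0, 0, 0], "fingers": 0.01}
  ]
}}

```text
t: 4.3
eef_pos: [627.3, -291.4, 136.2]
tcp_rot: [-1.564, 0.007, -2.833]
ft_force: [0.1, 0.3, -1.0]
opening: 0.184
```

```bash
python3 look.py w4
python3 - <<'E'
from h import *
goto([487.5,125,130],-1.234)
E
```

```text
{'t': np.float64(4.3), 'eef_pos': array([ 627.338, -291.37 ,  136.232]), 'tcp_rot': array([-1.564,  0.007, -2.833]), 'ft_force': array([ 0.069,  0.338, -0.987]), 'opening': np.float64(0.184), 'joints': array([-0.53 ,  0.658,  1.466,  0.   ,  1.007,  0.732])}
{'t': np.float64(4.35), 'eef_pos': array([ 626.286, -290.781,  132.744]), 'tcp_rot': array([-1.566,  0.004, -2.833]), 'ft_force': array([ 0.125,  0.419, -2.952]), 'opening': np.float64(0.194), 'joints': array([-0.53 ,  0.662,  1.47 ,  0.   ,  1.004,  0.732])}
slide m [ 0.0058  0.0008 -0.4383] dr [-6.6000e-03 -1.5987e+00  3.0000e-04]
```

View pics/w4.png

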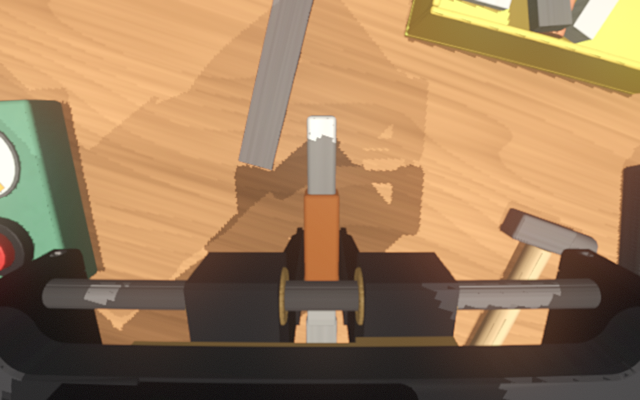

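The chisel is held (opening about 17.8 mm) and sits straight in the fingers. Next I carry it over to the pad.

{"op": "drive_tool", "data": {
  "steps": [
    {"slide": [0.006, 0, -0.438], "dr": [0, -1.6, 0], "fingers": 0.01},
    {"slide": [0.006, 0, -0.438], "dr": [0, -1.6, 0], "fingers": 0.01},
    {"slide": [0.006, 0, -0.438], "dr": [0, -1.6, 0], "fingers": 0.01},
    {"slide": [0.006, 0, -0.438], "dr": [0, -1.6, 0], "fingers": 0.01},
    {"slide": [0.006, 0, -0.438], "dr": [0, -1.6, 0], "fingers": 0.01}
  ]
}}

```text
t: 4.77
eef_pos: [557.2, -90.8, 127.5]
tcp_rot: [-1.574, -0.001, -2.202]
ft_force: [0.6, 0.6, -2.4]
opening: 0.189
```

Run:
```python
from h import *
st();goto([487.5,125,130],-1.234)
```

```text
{'t': np.float64(4.767), 'eef_pos': array([557.16 , -90.766, 127.523]), 'tcp_rot': array([-1.574e+00, -1.000e-03, -2.202e+00]), 'ft_force': array([ 0.645,  0.551, -2.357]), 'opening': np.float64(0.189), 'joints': array([-0.279,  0.511,  1.8  ,  0.   ,  0.833,  0.353])}
slide m [-0.1331 -0.0021 -0.1836] dr [ 2.900e-03 -9.681e-01 -6.000e-04]
```

{"op": "drive_tool", "data": {
  "steps": [
    {"slide": [-0.133, 0, -0.1835], "dr": [0, -0.968, 0], "fingers": 0.01},
    {"slide": [-0.133, 0, -0.1835], "dr": [0, -0.968, 0], "fingers": 0.01},
    {"slide": [-0.133, 0, -0.1835], "dr": [0, -0.968, 0], "fingers": 0.01},
    {"slide": [-0.133, 0, -0.1835], "dr": [0, -0.968, 0], "fingers": 0.01},
    {"slide": [-0.133, 0, -0.1835], "dr": [0, -0.968, 0], "fingers": 0.01}
  ]
}}

```text
t: 5.18
eef_pos: [494.4, 107.6, 127.9]
tcp_rot: [-1.573, -0.0, -1.577]
ft_force: [1.3, -0.1, -2.3]
opening: 0.188
```

Run:
```python
from h import *
st();goto([487.5,125,130],-1.234)
```

```text
{'t': np.float64(5.183), 'eef_pos': array([494.361, 107.611, 127.879]), 'tcp_rot': array([-1.573, -0.   , -1.577]), 'ft_force': array([ 1.31 , -0.134, -2.314]), 'opening': np.float64(0.188), 'joints': array([0.084, 0.441, 1.941, 0.   , 0.762, 0.09 ])}
slide m [-0.0173 -0.0021 -0.007 ] dr [ 2.400e-03 -3.429e-01 -3.000e-04]
```

{"op": "drive_tool", "data": {
  "steps": [
    {"slide": [-0.0173, 0, -0.007], "dr": [0, -0.343, 0], "fingers": 0.01},
    {"slide": [-0.0173, 0, -0.007], "dr": [0, -0.343, 0], "fingers": 0.01},
    {"slide": [-0.0173, 0, -0.007], "dr": [0, -0.343, 0], "fingers": 0.01},
    {"slide": [-0.0173, 0, -0.007], "dr": [0, -0.343, 0], "fingers": 0.01},
    {"slide": [-0.0173, 0, -0.007], "dr": [0, -0.343, 0], "fingers": 0.01}
  ]
}}

```text
t: 5.6
eef_pos: [488.8, 123.4, 128.2]
tcp_rot: [-1.573, 0.001, -1.243]
ft_force: [0.3, 0.2, -1.5]
opening: 0.189
```

```bash
python3 look.py w5
python3 - <<'E'
from h import *
cv2.imwrite("pics/top5.png",optics.read_camera("top")[:,:,::-1]);st()
goto([487.5,125,60],-1.234)
E
```

```text
{'t': np.float64(5.6), 'eef_pos': array([488.764, 123.374, 128.194]), 'tcp_rot': array([-1.573e+00,  1.000e-03, -1.243e+00]), 'ft_force': array([ 0.333,  0.239, -1.512]), 'opening': np.float64(0.189), 'joints': array([ 0.116,  0.438,  1.945,  0.   ,  0.76 , -0.212])}
{'t': np.float64(5.65), 'eef_pos': array([488.978, 123.214, 128.402]), 'tcp_rot': array([-1.572,  0.   , -1.244]), 'ft_force': array([ 0.134, -0.133, -2.745]), 'opening': np.float64(0.186), 'joints': array([ 0.116,  0.438,  1.945,  0.   ,  0.76 , -0.212])}
{'t': np.float64(5.7), 'eef_pos': array([489.117, 123.113, 128.557]), 'tcp_rot': array([-1.572,  0.   , -1.243]), 'ft_force': array([ 0.326,  0.56 , -1.977]), 'opening': np.float64(0.183), 'joints': array([ 0.116,  0.438,  1.945,  0.   ,  0.76 , -0.212])}
slide m [-0.0023  0.0686 -0.0008] dr [ 0.0011 -0.0093 -0.0003]
```

View pics/w5.png

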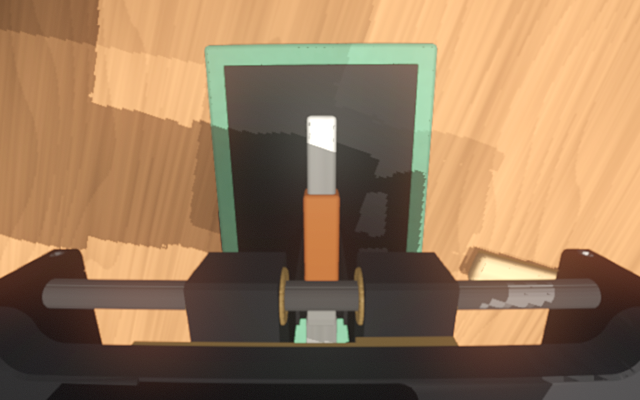

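The chisel is centred over the pad, with the pad's far corners at (224,66) and (417,66). I check the pad pose from those corners.

Run:
```python
from h import *
import pickle
m=pickle.load(open("m_w5.pkl","rb"))
W=ray(m,[(224,66),(417,66)],48);print(W.round(1)); c=W.mean(0);d=W[1]-W[0];print(np.hypot(*d[:2]))
a=np.arctan2(d[1],d[0]);print("x axis",a); y=np.array([-np.sin(a),np.cos(a)]);print("centre",c[:2]-105*y)
```

```text
[[388.3 200.5  48. ]
 [519.4 245.1  48. ]]
138.43110256844204
x axis 0.32767028754808347
centre [487.6733868  123.41106442]
```

{"op": "drive_tool", "data": {
  "steps": [
    {"slide": [-0.0015, 0.025, -0.001], "dr": [0, 0, 0], "fingers": 0.01},
    {"slide": [-0.0015, 0.045, -0.001], "dr": [0, 0, 0], "fingers": 0.01},
    {"slide": [-0.0015, 0.06, -0.001], "dr": [0, 0, 0], "fingers": 0.01},
    {"slide": [-0.0015, 0.067, -0.001], "dr": [0, 0, 0], "fingers": 0.01},
    {"slide": [-0.0015, 0.067, -0.001], "dr": [0, 0, 0], "fingers": 0.01}
  ]
}}

```text
t: 6.12
eef_pos: [487.4, 124.1, 60.8]
tcp_rot: [-1.573, 0.001, -1.242]
ft_force: [-0.9, -0.6, -2.5]
opening: 0.183
```

{"op": "drive_tool", "data": {
  "steps": [
    {"slide": [0, 0, 0], "dr": [0, 0, 0], "fingers": 0.01},
    {"slide": [0, 0, 0], "dr": [0, 0, 0], "fingers": 0.01}
  ]
}}

```text
t: 6.28
eef_pos: [488.4, 124.4, 62.9]
tcp_rot: [-1.57, -0.0, -1.241]
ft_force: [0.2, 0.2, -2.1]
opening: 0.189
```

{"op": "drive_tool", "data": {
  "steps": [
    {"slide": [0, 0.003, 0], "dr": [0, 0, 0], "fingers": 0.01},
    {"slide": [0, 0.0055, 0], "dr": [0, 0, 0], "fingers": 0.01},
    {"slide": [0, 0.0075, 0], "dr": [0, 0, 0], "fingers": 0.01},
    {"slide": [0, 0.009, 0], "dr": [0, 0, 0], "fingers": 0.01},
    {"slide": [0, 0.009, 0], "dr": [0, 0, 0], "fingers": 0.01}
  ]
}}

```text
t: 6.7
eef_pos: [487.9, 124.5, 52.9]
tcp_rot: [-1.571, 0.0, -1.24]
ft_force: [-0.2, 0.2, -2.9]
opening: 0.185
```

{"op": "drive_tool", "data": {
  "steps": [
    {"slide": [0, 0.0005, 0], "dr": [0, 0, 0], "fingers": 0.01},
    {"slide": [0, 0.001, 0], "dr": [0, 0, 0], "fingers": 0.01},
    {"slide": [0, 0.001, 0], "dr": [0, 0, 0], "fingers": 0.01}
  ]
}}

```text
t: 6.95
eef_pos: [488.0, 124.5, 52.3]
tcp_rot: [-1.571, 0.0, -1.24]
ft_force: [-0.5, 0.1, 1.0]
opening: 0.187
```

The force rose from −2.5 N to +1 N, so the chisel is now resting on the pad. Next I let go.

{"op": "drive_tool", "data": {
  "steps": [
    {"slide": [0, 0, 0], "dr": [0, 0, 0], "fingers": 0.021},
    {"slide": [0, 0, 0], "dr": [0, 0, 0], "fingers": 0.025},
    {"slide": [0, 0, 0], "dr": [0, 0, 0], "fingers": 0.035},
    {"slide": [0, 0, 0], "dr": [0, 0, 0], "fingers": 0.045},
    {"slide": [0, 0, 0], "dr": [0, 0, 0], "fingers": 0.045}
  ]
}}

```text
t: 7.37
eef_pos: [488.0, 124.5, 52.2]
tcp_rot: [-1.571, 0.0, -1.24]
ft_force: [0.5, 0.2, 0.1]
opening: 0.413
```

{"op": "drive_tool", "data": {
  "steps": [
    {"slide": [0, -0.01, 0], "dr": [0, 0, 0], "fingers": 0.045},
    {"slide": [0, -0.03, 0], "dr": [0, 0, 0], "fingers": 0.045},
    {"slide": [0, -0.06, 0], "dr": [0, 0, 0], "fingers": 0.045},
    {"slide": [0, -0.09, 0], "dr": [0, 0, 0], "fingers": 0.045},
    {"slide": [0, -0.09, 0], "dr": [0, 0, 0], "fingers": 0.045}
  ]
}}

```text
t: 7.78
eef_pos: [489.9, 124.8, 147.4]
tcp_rot: [-1.563, -0.002, -1.24]
ft_force: [-0.3, -0.8, 1.0]
opening: 0.473
```

```bash
python3 look.py w6
```

```text
{'t': np.float64(7.783), 'eef_pos': array([489.855, 124.798, 147.442]), 'tcp_rot': array([-1.563, -0.002, -1.24 ]), 'ft_force': array([-0.346, -0.825,  1.005]), 'opening': np.float64(0.473), 'joints': array([ 0.119,  0.408,  1.929,  0.   ,  0.797, -0.213])}
{'t': np.float64(7.833), 'eef_pos': array([489.071, 124.671, 145.15 ]), 'tcp_rot': array([-1.565e+00, -1.000e-03, -1.240e+00]), 'ft_force': array([-0.158,  0.205, -0.169]), 'opening': np.float64(0.473), 'joints': array([ 0.119,  0.411,  1.932,  0.   ,  0.793, -0.213])}
```

View pics/w6.png

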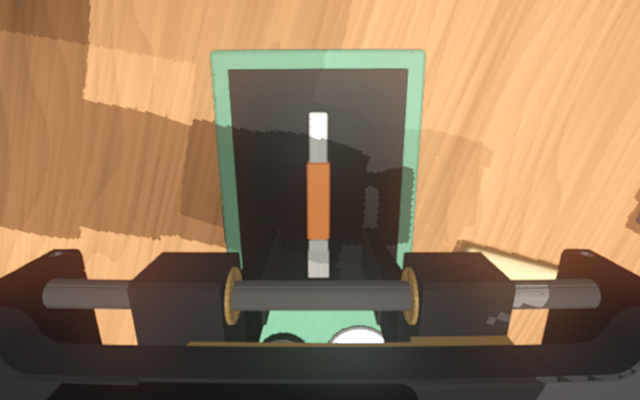

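The chisel lies flat and well inside the pad: its ends are at rows 112 and 277, and the pad starts at row 69. Next is the button.

Run:
```python
from h import *
goto([507,-38,110],-1.24)
```

```text
slide m [ 0.1596  0.0351 -0.0361] dr [-0.0054  0.0003  0.0011]
```

{"op": "drive_tool", "data": {
  "steps": [
    {"slide": [0.16, 0.0, -0.036], "dr": [0, 0, 0], "fingers": 0.0},
    {"slide": [0.16, 0.0, -0.036], "dr": [0, 0, 0], "fingers": 0.0},
    {"slide": [0.16, 0.0, -0.036], "dr": [0, 0, 0], "fingers": 0.0},
    {"slide": [0.16, 0.0, -0.036], "dr": [0, 0, 0], "fingers": 0.0},
    {"slide": [0.16, 0.03, -0.036], "dr": [0, 0, 0], "fingers": 0.0}
  ]
}}

```text
t: 8.25
eef_pos: [508.7, -44.2, 114.9]
tcp_rot: [-1.564, -0.005, -1.244]
ft_force: [0.9, 0.2, -0.0]
opening: 0.18
```

{"op": "drive_tool", "data": {
  "steps": [
    {"slide": [0, 0, 0], "dr": [0, 0, 0], "fingers": 0.0},
    {"slide": [0, 0, 0], "dr": [0, 0, 0], "fingers": 0.0},
    {"slide": [0, 0, 0], "dr": [0, 0, 0], "fingers": 0.0}
  ]
}}

```text
t: 8.5
eef_pos: [505.6, -37.7, 112.4]
tcp_rot: [-1.572, 0.001, -1.239]
ft_force: [-0.6, 0.4, 0.3]
opening: 0.011
```

```bash
python3 look.py w7
python3 - <<'E'
from h import *
im=optics.read_camera("top")[:,:,::-1].copy();cv2.imwrite("pics/top7.png",im)
s=optics.read_camera("side")[:,:,::-1].copy();cv2.imwrite("pics/side7.png",s)
m=optics.camera_model("top")
hsv=cv2.cvtColor(im,cv2.COLOR_BGR2HSV)
cv2.imwrite("pics/c7.png",np.hstack([cv2.resize(s[150:250,240:370],None,fx=3,fy=3),cv2.resize(im[160:260,220:350],None,fx=3,fy=3)]))
goto([507,-38,72],-1.24)
m=optics.camera_model("side")
S=env.state(); print("tcp px side",proj(m,[S['eef_pos'],[507,-38,67]]))
E
```

```text
{'t': np.float64(8.5), 'eef_pos': array([505.645, -37.709, 112.395]), 'tcp_rot': array([-1.572e+00,  1.000e-03, -1.239e+00]), 'ft_force': array([-0.579,  0.383,  0.279]), 'opening': np.float64(0.011), 'joints': array([-0.205,  0.466,  1.953,  0.   ,  0.724, -0.537])}
{'t': np.float64(8.55), 'eef_pos': array([505.954, -37.537, 112.795]), 'tcp_rot': array([-1.571,  0.   , -1.238]), 'ft_force': array([ 0.362,  0.032, -0.472]), 'opening': np.float64(0.005), 'joints': array([-0.204,  0.465,  1.953,  0.   ,  0.724, -0.537])}
slide m [0.0007 0.041  0.0006] dr [-0.001   0.0018  0.0004]
tcp px side [[318.25006282 195.02721847]
 [318.37846959 207.02755576]]
```

View pics/w7.png

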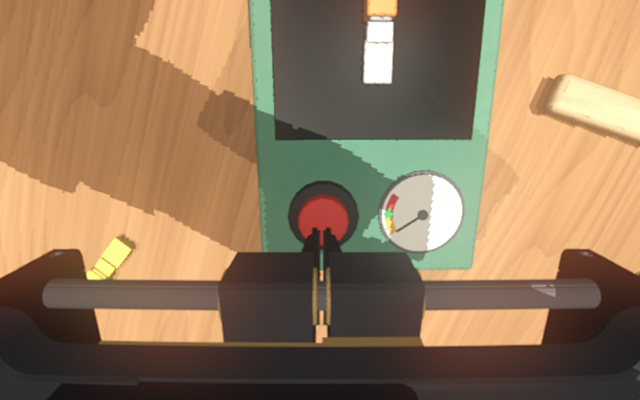

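View pics/c7.png

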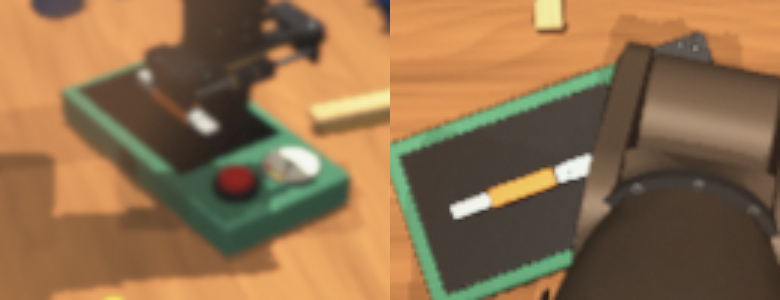

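The wrist view shows the button at about (323,218) in its collar (columns 289–358), with the fingers lined up on column 322. The meter is well clear to the right. I check the button's centre from the visible red.

Run:
```python
from h import *
import pickle
im=cv2.imread("pics/w7.png"); m=pickle.load(open("m_w7.pkl","rb"))
hsv=cv2.cvtColor(im,cv2.COLOR_BGR2HSV)
r=((hsv[:,:,0]<8)|(hsv[:,:,0]>172))&(hsv[:,:,1]>150)&(hsv[:,:,2]>90)
k,c,n=blob(r,(323,216)); ys,xs=np.where(k);print(c,n,xs.min(),xs.max(),ys.min(),ys.max())
W=ray(m,np.c_[xs,ys],67)[:,:2]
(cx,cy),rr=cv2.minEnclosingCircle(W.astype(np.float32));print(cx,cy,rr)
```

```text
[322.902019   216.61698337] 1684 298 348 195 245
506.2460021972656 -36.76198959350586 18.524314880371094
```

{"op": "drive_tool", "data": {
  "steps": [
    {"slide": [-0.0005, 0.02, 0], "dr": [0, 0, 0], "fingers": 0.0},
    {"slide": [-0.0005, 0.035, 0], "dr": [0, 0, 0], "fingers": 0.0},
    {"slide": [-0.0005, 0.041, 0], "dr": [0, 0, 0], "fingers": 0.0},
    {"slide": [-0.0005, 0.041, 0], "dr": [0, 0, 0], "fingers": 0.0},
    {"slide": [-0.0005, 0.041, 0], "dr": [0, 0, 0], "fingers": 0.0}
  ]
}}

```text
t: 9.07
eef_pos: [505.9, -37.7, 71.6]
tcp_rot: [-1.571, 0.0, -1.239]
ft_force: [0.5, 0.4, 0.1]
opening: 0.002
```

{"op": "drive_tool", "data": {
  "steps": [
    {"slide": [0, 0, 0], "dr": [0, 0, 0], "fingers": 0.0},
    {"slide": [0, 0, 0], "dr": [0, 0, 0], "fingers": 0.0},
    {"slide": [0, 0, 0], "dr": [0, 0, 0], "fingers": 0.0}
  ]
}}

```text
t: 9.32
eef_pos: [506.0, -38.1, 71.8]
tcp_rot: [-1.57, -0.0, -1.24]
ft_force: [-0.0, -0.0, 0.3]
opening: 0.008
```

{"op": "drive_tool", "data": {
  "steps": [
    {"slide": [0, 0.005, 0], "dr": [0, 0, 0], "fingers": 0.0},
    {"slide": [0, 0.0085, 0], "dr": [0, 0, 0], "fingers": 0.0},
    {"slide": [0, 0.012, 0], "dr": [0, 0, 0], "fingers": 0.0},
    {"slide": [0, 0.012, 0], "dr": [0, 0, 0], "fingers": 0.0},
    {"slide": [0, 0.012, 0], "dr": [0, 0, 0], "fingers": 0.0}
  ]
}}

```text
t: 9.73
eef_pos: [506.3, -38.2, 60.8]
tcp_rot: [-1.569, -0.001, -1.24]
ft_force: [-5.4, 0.4, 29.1]
opening: 0.004
```

The button is on its stop at 29 N. I ease off slightly and hold.

{"op": "drive_tool", "data": {
  "steps": [
    {"slide": [0, -0.0004, 0], "dr": [0, 0, 0], "fingers": 0.0},
    {"slide": [0, -0.0004, 0], "dr": [0, 0, 0], "fingers": 0.0},
    {"slide": [0, -0.0004, 0], "dr": [0, 0, 0], "fingers": 0.0},
    {"slide": [0, -0.0004, 0], "dr": [0, 0, 0], "fingers": 0.0},
    {"slide": [0, -0.0004, 0], "dr": [0, 0, 0], "fingers": 0.0}
  ]
}}

```text
t: 10.15
eef_pos: [506.3, -38.2, 60.9]
tcp_rot: [-1.569, -0.001, -1.24]
ft_force: [-3.1, 0.6, 24.7]
opening: 0.009
```

```bash
python3 look.py w8; python3 -c "
import cv2;i=cv2.imread('pics/w8.png');cv2.imwrite('pics/c8.png',cv2.resize(i[120:280,260:500],None,fx=3,fy=3))"
```

```text
{'t': np.float64(10.15), 'eef_pos': array([506.319, -38.178,  60.921]), 'tcp_rot': array([-1.569e+00, -1.000e-03, -1.240e+00]), 'ft_force': array([-3.105,  0.555, 24.677]), 'opening': np.float64(0.009), 'joints': array([-0.205,  0.551,  1.993,  0.   ,  0.596, -0.537])}
{'t': np.float64(10.2), 'eef_pos': array([506.308, -38.174,  60.913]), 'tcp_rot': array([-1.569e+00, -1.000e-03, -1.240e+00]), 'ft_force': array([-3.507,  1.317, 25.426]), 'opening': np.float64(0.001), 'joints': array([-0.205,  0.551,  1.993,  0.   ,  0.596, -0.537])}
```

View pics/c8.png

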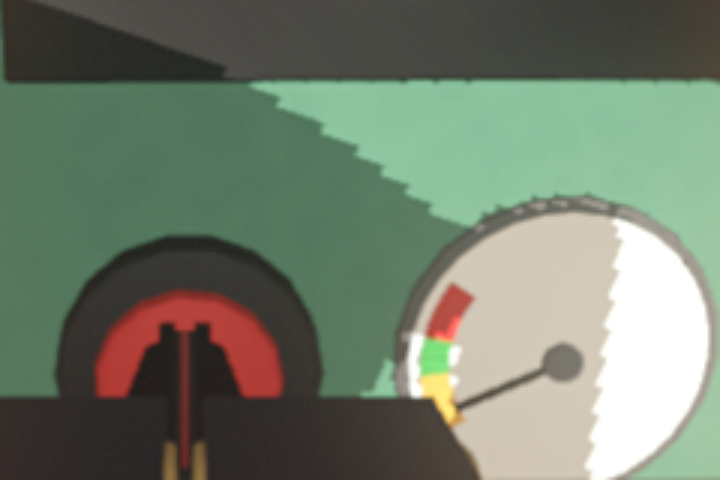

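The button is down inside its collar and the needle has begun to move within the amber marks. I keep holding.

{"op": "drive_tool", "data": {
  "steps": [
    {"slide": [0, 0, 0], "dr": [0, 0, 0], "fingers": 0.0},
    {"slide": [0, 0, 0], "dr": [0, 0, 0], "fingers": 0.0},
    {"slide": [0, 0, 0], "dr": [0, 0, 0], "fingers": 0.0},
    {"slide": [0, 0, 0], "dr": [0, 0, 0], "fingers": 0.0},
    {"slide": [0, 0, 0], "dr": [0, 0, 0], "fingers": 0.0}
  ]
}}

```text
t: 10.62
eef_pos: [506.3, -38.1, 60.9]
tcp_rot: [-1.569, -0.001, -1.24]
ft_force: [-3.3, 0.9, 24.7]
opening: 0.004
```

{"op": "drive_tool", "data": {
  "steps": [
    {"slide": [0, 0, 0], "dr": [0, 0, 0], "fingers": 0.0},
    {"slide": [0, 0, 0], "dr": [0, 0, 0], "fingers": 0.0},
    {"slide": [0, 0, 0], "dr": [0, 0, 0], "fingers": 0.0},
    {"slide": [0, 0, 0], "dr": [0, 0, 0], "fingers": 0.0},
    {"slide": [0, 0, 0], "dr": [0, 0, 0], "fingers": 0.0}
  ]
}}

```text
t: 11.03
eef_pos: [506.3, -38.2, 60.9]
tcp_rot: [-1.569, -0.001, -1.24]
ft_force: [-3.8, 1.5, 25.1]
opening: 0.004
```

{"op": "drive_tool", "data": {
  "steps": [
    {"slide": [0, 0, 0], "dr": [0, 0, 0], "fingers": 0.0},
    {"slide": [0, 0, 0], "dr": [0, 0, 0], "fingers": 0.0},
    {"slide": [0, 0, 0], "dr": [0, 0, 0], "fingers": 0.0},
    {"slide": [0, 0, 0], "dr": [0, 0, 0], "fingers": 0.0},
    {"slide": [0, 0, 0], "dr": [0, 0, 0], "fingers": 0.0}
  ]
}}

```text
t: 11.45
eef_pos: [506.3, -38.2, 60.9]
tcp_rot: [-1.569, -0.001, -1.24]
ft_force: [-3.8, 1.0, 24.6]
opening: 0.003
```

{"op": "drive_tool", "data": {
  "steps": [
    {"slide": [0, 0, 0], "dr": [0, 0, 0], "fingers": 0.0},
    {"slide": [0, 0, 0], "dr": [0, 0, 0], "fingers": 0.0},
    {"slide": [0, 0, 0], "dr": [0, 0, 0], "fingers": 0.0},
    {"slide": [0, 0, 0], "dr": [0, 0, 0], "fingers": 0.0},
    {"slide": [0, 0, 0], "dr": [0, 0, 0], "fingers": 0.0}
  ]
}}

```text
t: 11.87
eef_pos: [506.3, -38.2, 60.9]
tcp_rot: [-1.569, -0.001, -1.24]
ft_force: [-3.4, 1.5, 24.8]
opening: 0.003
```

{"op": "drive_tool", "data": {
  "steps": [
    {"slide": [0, 0, 0], "dr": [0, 0, 0], "fingers": 0.0},
    {"slide": [0, 0, 0], "dr": [0, 0, 0], "fingers": 0.0},
    {"slide": [0, 0, 0], "dr": [0, 0, 0], "fingers": 0.0},
    {"slide": [0, 0, 0], "dr": [0, 0, 0], "fingers": 0.0},
    {"slide": [0, 0, 0], "dr": [0, 0, 0], "fingers": 0.0}
  ]
}}

```text
t: 12.28
eef_pos: [506.3, -38.2, 60.9]
tcp_rot: [-1.569, -0.001, -1.24]
ft_force: [-3.9, 1.3, 25.7]
opening: 0.002
```

```bash
python3 look.py w9; python3 -c "
import cv2;i=cv2.imread('pics/w9.png');cv2.imwrite('pics/c9.png',cv2.resize(i[120:280,260:500],None,fx=3,fy=3))"
```

```text
{'t': np.float64(12.283), 'eef_pos': array([506.305, -38.164,  60.913]), 'tcp_rot': array([-1.569e+00, -1.000e-03, -1.240e+00]), 'ft_force': array([-3.928,  1.34 , 25.692]), 'opening': np.float64(0.002), 'joints': array([-0.205,  0.551,  1.993,  0.   ,  0.596, -0.537])}
{'t': np.float64(12.333), 'eef_pos': array([506.328, -38.179,  60.898]), 'tcp_rot': array([-1.569e+00, -1.000e-03, -1.240e+00]), 'ft_force': array([-4.299,  0.656, 26.052]), 'opening': np.float64(0.004), 'joints': array([-0.205,  0.551,  1.993,  0.   ,  0.596, -0.537])}
```

View pics/c9.png

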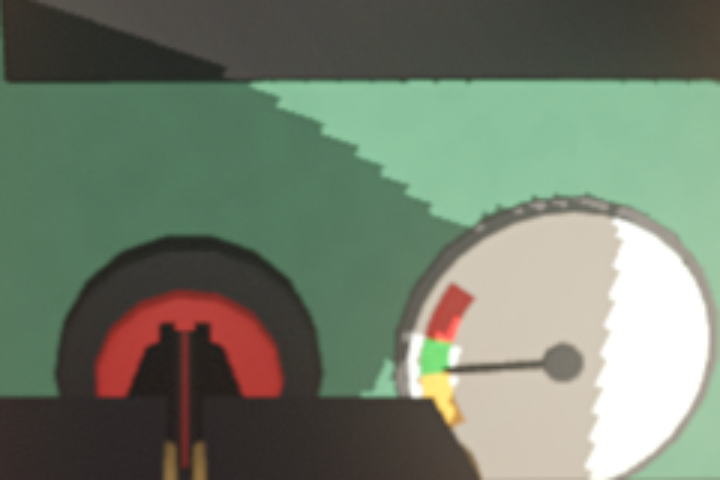

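The needle has just entered the green, which fits about 2.7 s of pressing. I hold for 8 more rows, then lift.

{"op": "drive_tool", "data": {
  "steps": [
    {"slide": [0, 0, 0], "dr": [0, 0, 0], "fingers": 0.0},
    {"slide": [0, 0, 0], "dr": [0, 0, 0], "fingers": 0.0},
    {"slide": [0, 0, 0], "dr": [0, 0, 0], "fingers": 0.0},
    {"slide": [0, 0, 0], "dr": [0, 0, 0], "fingers": 0.0},
    {"slide": [0, 0, 0], "dr": [0, 0, 0], "fingers": 0.0}
  ]
}}

```text
t: 12.75
eef_pos: [506.3, -38.1, 60.9]
tcp_rot: [-1.569, -0.001, -1.24]
ft_force: [-3.4, 1.4, 24.5]
opening: 0.004
```

{"op": "drive_tool", "data": {
  "steps": [
    {"slide": [0, 0, 0], "dr": [0, 0, 0], "fingers": 0.0},
    {"slide": [0, 0, 0], "dr": [0, 0, 0], "fingers": 0.0},
    {"slide": [0, 0, 0], "dr": [0, 0, 0], "fingers": 0.0},
    {"slide": [0, -0.02, 0], "dr": [0, 0, 0], "fingers": 0.0},
    {"slide": [0, -0.06, 0], "dr": [0, 0, 0], "fingers": 0.0}
  ]
}}

```text
t: 13.17
eef_pos: [503.9, -37.8, 117.0]
tcp_rot: [-1.577, 0.004, -1.24]
ft_force: [1.1, -0.6, 1.0]
opening: 0.004
```

{"op": "drive_tool", "data": {
  "steps": [
    {"slide": [0, -0.04, 0], "dr": [0, 0, 0], "fingers": 0.0},
    {"slide": [0, -0.07, 0], "dr": [0, 0, 0], "fingers": 0.0},
    {"slide": [0, -0.07, 0], "dr": [0, 0, 0], "fingers": 0.0}
  ]
}}

```text
t: 13.42
eef_pos: [507.6, -38.4, 194.5]
tcp_rot: [-1.564, -0.004, -1.24]
ft_force: [0.8, -0.0, -0.7]
opening: 0.004
```

```bash
python3 look.py w10
python3 - <<'E'
from h import *
cv2.imwrite("pics/side10.png",optics.read_camera("side")[:,:,::-1])
E
```

```text
{'t': np.float64(13.417), 'eef_pos': array([507.605, -38.402, 194.545]), 'tcp_rot': array([-1.564, -0.004, -1.24 ]), 'ft_force': array([ 0.845, -0.025, -0.66 ]), 'opening': np.float64(0.004), 'joints': array([-0.205,  0.348,  1.868,  0.   ,  0.917, -0.536])}
{'t': np.float64(13.467), 'eef_pos': array([506.673, -38.235, 191.827]), 'tcp_rot': array([-1.566, -0.002, -1.24 ]), 'ft_force': array([-0.421,  0.265,  0.23 ]), 'opening': np.float64(0.001), 'joints': array([-0.205,  0.352,  1.872,  0.   ,  0.913, -0.537])}
```

View pics/w10.png

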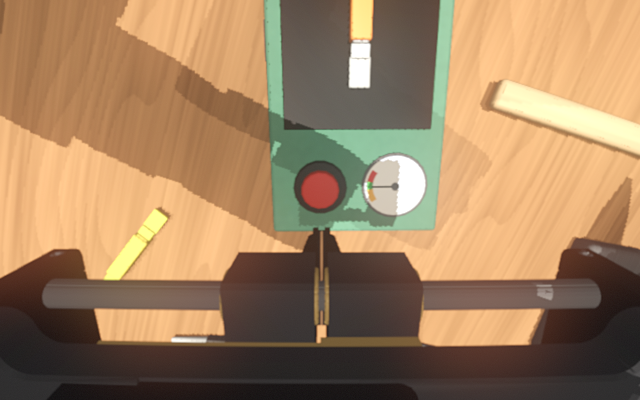

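View pics/side10.png

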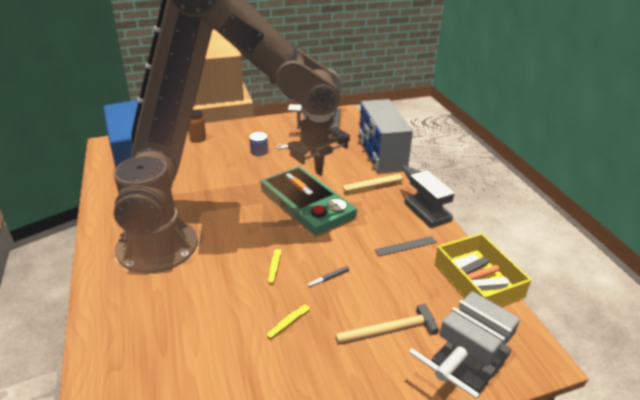

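The button is back up at (320,187), the needle is in the green, the chisel is on the pad, and the other tools are where they were. I do a final numeric check after letting the arm settle.

{"op": "drive_tool", "data": {
  "steps": [
    {"slide": [0, 0, 0], "dr": [0, 0, 0], "fingers": 0.0},
    {"slide": [0, 0, 0], "dr": [0, 0, 0], "fingers": 0.0},
    {"slide": [0, 0, 0], "dr": [0, 0, 0], "fingers": 0.0}
  ]
}}

```text
t: 13.77
eef_pos: [505.3, -38.0, 188.2]
tcp_rot: [-1.573, 0.001, -1.24]
ft_force: [-0.6, 0.1, -0.4]
opening: 0.007
```

Run:
```python
from h import *
import pickle
m=pickle.load(open("m_w6.pkl","rb")); m10=pickle.load(open("m_w10.pkl","rb"))
a=.329;c=np.array([487.6,124]);R=np.array([[np.cos(a),np.sin(a)],[-np.sin(a),np.cos(a)]])
E=np.vstack([ray(m,[(318,112),(318,277)],60),ray(m10,[(359,88)],57)])[:,:2]
print("ends in pad frame (limits 70,105)",((E-c)@R.T).round(1))
A=cv2.imread("pics/side0.png").astype(int);B=cv2.imread("pics/side10.png").astype(int)
D=(abs(A-B).max(2)>40)
for n,b in dict(punch=(305,262,352,290),bar=(372,234,440,258),hammer=(330,300,442,345),tin=(245,130,272,156),brush=(340,172,405,195),yel=(262,245,315,340)).items():
    print(n,D[b[1]:b[3],b[0]:b[2]].mean().round(3))
st();env.job_done()
```

```text
ends in pad frame (limits 70,105) [[  0.1  72.9]
 [  0.1 -66.5]
 [  0.6 -67.5]]
punch 0.0
bar 0.02
hammer 0.0
tin 0.0
brush 0.0
yel 0.003
{'t': np.float64(13.767), 'eef_pos': array([505.284, -37.967, 188.213]), 'tcp_rot': array([-1.573e+00,  1.000e-03, -1.240e+00]), 'ft_force': array([-0.581,  0.097, -0.394]), 'opening': np.float64(0.007), 'joints': array([-0.205,  0.357,  1.875,  0.   ,  0.912, -0.537])}
the job is handed in; nothing more can be done
```

I laid the orange-sleeved chisel along y on the black pad and let go. I then held the red button on its stop for about 3.4–3.5 s (roughly t 9.55 to 13.0) with the closed fingertips, lifted clear, and handed the job in at 13.8 s.

**Last checks:**
- **Chisel on the pad:** its ends are at about y +73 and −67 mm in the pad's frame (limit ±105), and x is about 0 mm (limit ±70). It lies flat and stays there.
- **Button and meter:** the button is visibly back up, the needle is in the green, and the gripper is about 120 mm above everything.
- **Other tools:** before and after pictures from the side camera show no change at the punch, hammer, tin and brush boxes. The bar box showed 2% changed pixels, most likely because the chisel and its shadow are no longer beside it. I did not compare the wrench numerically, but the arm went nowhere near it at bench height.
- **Force:** the first press on the stop briefly read 29 N at the fingertips, so I eased it to about 25 N for the hold. That is below the 40 N limit, but more than the button needed.

No check failed.

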